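Clamp the vial rack in the milk-sample shaker

TASK

Clamp the rack of milk vials in the shaker: reach down through the round opening in the wire guard on top of the shaker and turn the recessed bar knob clockwise, taking fresh grips as needed, until the hold-down plate has come down on the vial caps and holds them firmly. The clamp must be hand-snug, neither barely touching nor screwed down hard; then let go. Do not lean on or strike the guard, and do not knock over the single vial that stands on the shaker's deck.

Things in the scene. Friction and masses are not known exactly. Their poses are not given: they have to be found in the camera images.
- shaker: bench shaker, fixed: white base with a dark blue band, 260 (its x) by 330 mm (its y), deck at 55 mm; two steel columns carry a white crosshead, top at 225 mm. Origin: centre of the underside. It may stand turned up to 20 degrees either way. Between the columns a tray of adjustable height holds a wire rack of 2 by 4 capped vials
- guard: guard grille of bare steel wire (4 and 6 mm) over the knob, fixed on the crosshead: square frame 134 mm wide on four corner posts, bars 16 mm apart, and a round opening of 94 mm clear diameter in the middle. Its top lies 279 mm above the bench. Origin: same as the shaker's
- guard_opening (a point): centre of the guard's round opening (94 mm clear), level with the guard's top, straight above the knob's axis. A gripper that measures more than about 85 mm over the outsides of its fingers does not pass and turn in it: open it only part way
- knob_grip (a point): where to grip the knob: on its vertical axis, 10 mm below the bar's top, 24 mm below the guard's top. The knob is a black upright bar 40 mm long (this frame's x), 12 mm thick (its y), 34 mm tall, on a round skirt of 40 mm diameter whose flat top lies 24 mm below this point. z points up; the frame turns with the knob
- knob (a joint): knob angle in rad, growing clockwise seen from above (yaw falling). Starts between 0 and 1, stops at 5.6. Drives the clamp spindle down 8 mm per rad (50 mm per turn) and stays where it is left. Breaking it loose takes about 0.4 N m; from the moment the plate bears on the caps, the torque pushing back climbs by 0.32 N m per rad, felt also while the hand holds still: that is how the touch is found
- spindle: clamp spindle under the crosshead with the hold-down plate it carries (92 by 172 mm, steel, 8 mm black rubber pad). Origin: on the axis, 18 mm above the pad's underside. The vial caps start 10 to 26 mm below the pad (not measured). A cushion spring in it gives 40 N per rad of knob once the pad is on the caps. Snug is 15 to 40 N, best 27 N: 0.7 rad past first touch; the spring is solid at 12 mm
- deck_vial: a single capped vial, 34 mm wide and 74 mm tall, standing loose on the front of the shaker's deck (the side towards the robot). Origin: centre of its underside, +z along its axis

How it is judged (in metres and radians):
At the end, for the whole second after the job is handed in: the hold-down plate presses on the vial caps with 15 to 40 N, the knob is at rest, and the vial on the deck still stands upright (within 0.3 rad) (contact force between spindle and anything else between 15 and 40 N and not (velocity of joint knob above 0.05 rad/s or velocity of joint knob below -0.05 rad/s) and angle between deck_vial's own z axis and vertical below 0.3 rad); the robot touches nothing.
It fails at once if the vials are crushed: the hold-down plate presses with more than 60 N (contact force between spindle and anything else above 60 N).
It fails at once if the guard is struck or leaned on with more than 15 N (contact force between any of the fingers, the arm and guard above 15 N).
It fails at once if the vial on the deck is knocked over (angle between deck_vial's own z axis and vertical above 0.6 rad).
It also fails if it takes over 61 s, if anything falls off the work surface, if the arm or the gripper's body presses on something with over 40 N, if the wrist force passes 120 N, or if a joint passes its speed limit or range.

ROBOT

A 6-joint arm with a two-finger parallel gripper is mounted at the origin on the work surface. World frame = base frame: x ahead of the robot, y to its left, z up, the work surface at z = 0. Lengths are in m, angles in degrees, forces in N, time in s.
With the tool pointing down it reaches from about 0.375 to 0.9 m from the base axis. Payload 3.1 kg.
Tool frame: the origin (TCP) lies at the very end of the fingers, on their centre line; the grasp point (between the pads) lies 19 mm behind it; z points along the fingers, y is the line along which they close (so a half turn about z gives the same grasp; the last joint's range is limited). The gripper opens to 87 mm and grips with 3 to 60 N. Pads are 19 mm wide; open, the fingers measure 117 mm over their backs; the gripper's body (75 mm by 190 mm) begins 51 mm behind the grasp point.
Start: joints at [63.971, 30.224, 82.088, -0, 67.689, -10.227], TCP at [0.17, 0.601, 0.223] pointing down, gripper open.
Joint ranges: [-176.69, 176.69], [-43.24, 126.21], [12.49, 139.97], [-82, 262], [0, 151.66], [-163.58, 163.58]. Speed limits (degrees/s): [159.86, 159.86, 180, 180, 180, 180].

INTERFACE

Orientations are given as a 3x3 rotation matrix whose columns are the frame's x, y, z axes.
In Python, from rig import readout, cams, bot gives the robot as it stands.
- The arm moves only by the shell command python3 -m inch 'ROWS'. ROWS is JSON, a list of rows, each a list of 5 numbers: the shift along the world's x, y, z in cm, then the turn about the world's z in degrees, then the finger opening in cm, from 0 to 8.7. In form: [[dx, dy, dz, twist, fingers], ...]. A call has 1 to 10 rows; each row is the pose to reach, as a shift and turn from the pose commanded when the call began; what a row does not reach only later rows make up. A row lasts 1/12 s, in which the tool goes at most 41.7 mm and 7.16 degrees, less where a joint would pass 70% of its speed; a pose out of reach is approached as far as the arm can. A call with a gripper value outside its range is refused whole. The fingers move at their own pace and stop on an object; the grip force is fixed at half the most. Time passes only in rows, so rows that repeat a pose let the fingers close. It gives the time, the measured TCP pose, the force, the opening and the grip force at its end, in the units of the state.
- readout.read_state(): the state, without advancing time (a new reading comes with each control period).
- cams.capture(name): name is "scene" or "top" or "wrist"; returns a dict with "image" (480x640x3 uint8, blue, green, red), "intrinsics" (3x3 intrinsics, pixels), "k1" (the pictures are not rectified: a ray, as slopes to the right and down, at radius r is drawn at 1 + k1 r^2 times it, then the intrinsics apply), "xyz" and "rotation" of the camera in the world; the wrist camera has in their place "tool_from_camera" (4x4, takes a point from camera to tool coordinates, whose origin is the TCP and whose axes are the flange's). Camera axes: x right, y down, z forward; pixel columns grow to the right and rows downward; lengths in m; the calibration is good to about 2 mm. A picture is of the moment at which its call begins: read the wrist's pose just before it. There is no depth.
- bot.hand_in(): hands the job in; it is judged then, once.
The state is a dict: "time_s": time; "joint_positions": joint angles; "qvel": joint speeds; "tau": joint torques, N m; "position": TCP position; "tcp_rot": TCP orientation; "force": force on the tool from outside, world axes, zero at the start; "moment": the same for the moment, N m; "opening": opening from 0.0 (shut) to 1.0 (fully open); "grasp_force": force on a finger pad.
Only numpy, scipy, OpenCV 4.12 (cv2) and the standard library are available. Lean on these libraries where they do the work, as an engineer would, in place of code of your own. Each camera call takes 0.05 s, during which the arm holds its last target. There are 200 camera calls.

## Working session

There is one attempt and no reset: what is moved stays moved. The work goes in short steps, Python scripts to look and compute and a shell command to move; the robot and the scene stay as the last step left them, time stands still between calls to the robot, and variables do not carry over. Pictures are saved under pics/ and viewed, at most 10 in all, crops included, and the job is handed in when it is done.

```bash
ls; mkdir -p pics
python3 - <<'E'
from rig import readout,cams,bot
import cv2,numpy as np
s=readout.read_state();print(s)
for n in["scene","top","wrist"]:
    c=cams.capture(n);cv2.imwrite(f"pics/{n}0.png",c["image"])
    print(n,{k:v for k,v in c.items() if k!="image"})
a=[cv2.imread(f"pics/{n}0.png") for n in["scene","top"]]
E
```

```text
pics
{'time_s': 0.0, 'joint_positions': array([ 6.39696599e+01,  3.02782922e+01,  8.21576722e+01, -5.07372249e-04,
        6.76874871e+01, -1.02265253e+01]), 'qvel': array([ 0.04498563,  0.03949814,  0.01585893,  0.02899961, -0.00585959,
       -0.09686137]), 'tau': array([ 3.61648426e-05, -4.40047538e+01, -1.76592511e+01,  6.33177278e-02,
        5.82285156e-02, -1.55190119e-04]), 'position': array([0.16985277, 0.60071207, 0.22157171]), 'tcp_rot': array([[-9.62200605e-01,  2.72340072e-01, -9.38193305e-04],
       [ 2.72341431e-01,  9.62198723e-01, -1.93966665e-03],
       [ 3.74479444e-04, -2.12185733e-03, -9.99997679e-01]]), 'force': array([-0.52174974,  0.28423912, -0.46000404]), 'moment': array([-0.00835723, -0.02296455, -0.04842774]), 'grasp_force': 0.0, 'opening': 1.0067879888122393}
scene {'intrinsics': array([[508.09548171,   0.        , 317.69176611],
       [  0.        , 508.09548171, 228.4403874 ],
       [  0.        ,   0.        ,   1.        ]]), 'k1': -0.1006524421951049, 'xyz': array([0.29448576, 0.09077432, 0.85467478]), 'rotation': array([[-0.2399729 , -0.9162038 
[... 392 characters left out ...]
1959323, -0.99909055,  0.03787045],
       [-0.99978165, -0.01930346,  0.00800221],
       [-0.0072639 , -0.03801897, -0.99925062]])}
wrist {'intrinsics': array([[374.09124276,   0.        , 320.49977557],
       [  0.        , 374.09124276, 243.04851545],
       [  0.        ,   0.        ,   1.        ]]), 'k1': -0.029806523283015512, 'tool_from_camera': array([[-1.38633416e-04, -9.63999319e-01, -2.65904670e-01,
         7.27332282e-02],
       [ 9.99999630e-01,  9.21491275e-05, -8.55438382e-04,
        -5.06576950e-05],
       [ 8.49144901e-04, -2.65904690e-01,  9.63998949e-01,
        -1.62026325e-01],
       [ 0.00000000e+00,  0.00000000e+00,  0.00000000e+00,
         1.00000000e+00]])}
```

View pics/top0.png

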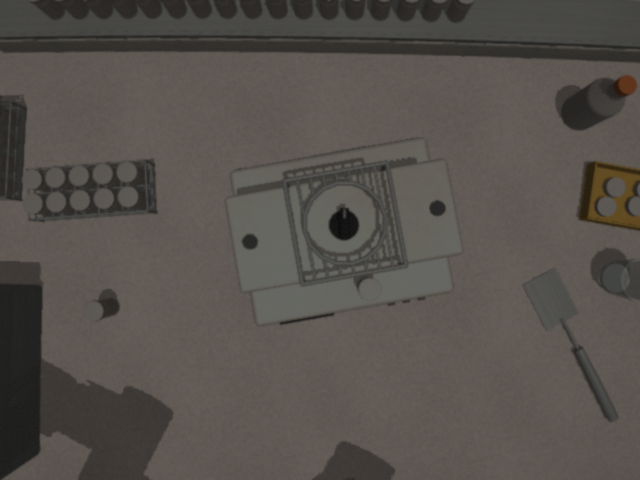

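View pics/scene0.png

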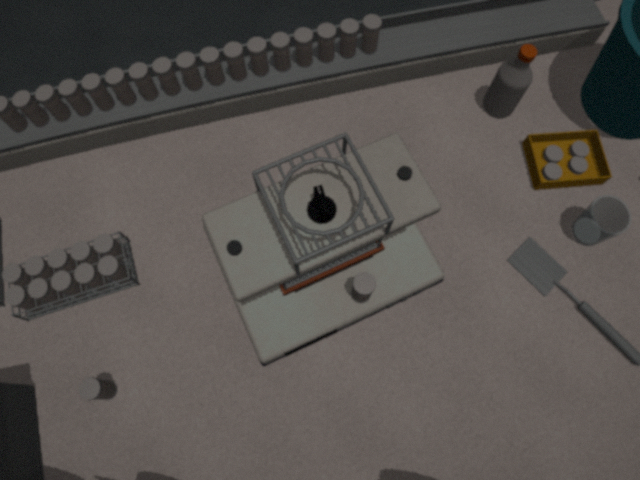

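The top view shows the shaker turned by about 8°, with the guard's round opening near (343,222), the black knob in it, and the deck vial at (369,287). The scene view has the opening near (320,200), knob at (321,208) and deck vial at (362,287). I'll enlarge the knob in both.

Run:
```python
import cv2,numpy as np
a=cv2.imread("pics/top0.png")[170:280,285:405];b=cv2.imread("pics/scene0.png")[140:270,250:395]
f=lambda i:cv2.resize(cv2.convertScaleAbs(i,alpha=1.9,beta=0),(400,400),interpolation=cv2.INTER_CUBIC)
cv2.imwrite("pics/z1.png",np.hstack([f(a),f(b)]))
```

```text
(no output)
```

View pics/z1.png

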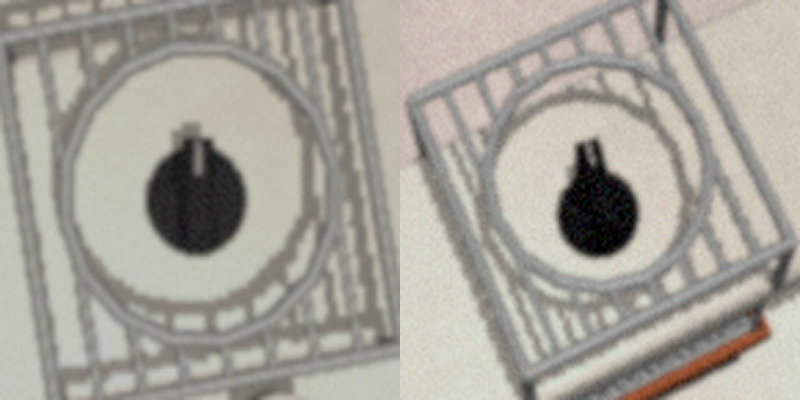

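The zoom shows the black round skirt with an upright bar across it; its white pointer line is on the far end, so the bar runs nearly along world x. The ring's centre is at crop (201,192) in top and (198,174) in scene. Next I cast rays onto known heights.

```bash
cat > h.py <<'E'
import cv2,numpy as np
from rig import readout,cams,bot
def pose(c,s=None):
    if "xyz" in c: return c["xyz"],c["rotation"]
    T=c["tool_from_camera"];R=s["tcp_rot"]
    return s["position"]+R@T[:3,3],R@T[:3,:3]
def cast(c,px,z,s=None):
    p,R=pose(c,s);K=c["intrinsics"]
    px=np.atleast_2d(np.float64(px))
    u=cv2.undistortPoints(px[:,None],K,np.array([c["k1"],0,0,0.]),None,None)[:,0]
    d=np.c_[u,np.ones(len(u))]@R.T
    return p+d*((z-p[2])/d[:,2])[:,None]
def proj(c,P,s=None):
    p,R=pose(c,s);q=(np.atleast_2d(P)-p)@R
    return cv2.projectPoints(q,np.zeros(3),np.zeros(3),c["intrinsics"],np.array([c["k1"],0,0,0.]))[0][:,0]
E
python3 - <<'E'
from h import *
t=cams.capture("top");s=cams.capture("scene")
for c,ring,box,vial in((t,(345.3,222.8),(170,280,285,405),(369,287)),(s,(321.9,196.5),(140,270,250,395),(364,283))):
    print("ring",cast(c,ring,.276)[0][:2],"vialtop",cast(c,vial,.129)[0][:2])
    y0,y1,x0,x1=box;g=c["image"][y0:y1,x0:x1].max(2)
    m=(g<45).astype(np.uint8)
    n,l,st,ce=cv2.connectedComponentsWithStats(m);d=((ce-np.subtract(ring,(x0,y0)))**2).sum(1)/1.
    k=max(range(1,n),key=lambda i:st[i,4]*(d[i]<900));print(st[k],ce[k]+(x0,y0))
    o=cv2.morphologyEx((l==k).astype(np.uint8),cv2.MORPH_OPEN,cv2.getStructuringElement(2,(19,19)))
    (cx,cy),r=cv2.minEnclosingCircle(cv2.findNonZero(o));pc=(cx+x0,cy+y0)
    q=cast(c,[pc,(pc[0]+r,pc[1])],.231);print("skirt",pc,r,q[0][:2],np.linalg.norm(q[1]-q[0]))
# bar pointer: pixel ends top view
print(cast(t,[(344.7,207),(344.5,218)],.265)[:,:2])
# crosshead edges for yaw
a=cast(t,[(227,197),(447,160),(241,291),(461,251)],.225);print(a[:,:2],np.degrees(np.arctan2(*(a[0]-a[1])[[0,1]]*[-1,1])),np.linalg.norm(a[0]-a[1]))
E
```

```text
ring [0.5321135  0.02802261] vialtop [ 0.44602219 -0.01280454]
[ 45  38  28  32 647] [343.43431221 224.56568779]
skirt (343.5, 226.0) 13.82941722869873 [0.53048787 0.02907555] 0.01799084877803528
ring [0.5304003  0.03077072] vialtop [ 0.44285391 -0.01095357]
[ 58  46  28  37 687] [320.93449782 207.13537118]
skirt (321.3768081665039, 208.89130401611328) 13.99368953704834 [0.53175114 0.03106703] 0.01843897077711719
[[0.55236378 0.0288255 ]
 [0.53868576 0.02882585]]
[[ 0.5661912   0.18330415]
 [ 0.62086229 -0.10641248]
 [ 0.44293104  0.16163833]
 [ 0.5009359  -0.1260569 ]] 10.686358637332823 0.29482987052695575
```

The axis is near (0.5315, 0.030) in both views; the skirt radius comes out at about 18 mm against 20 given. The shaker's yaw is about +10.7°, and the bar points along about −3°. I'll move above the guard for a wrist view.

```bash
python3 -m inch '[[0,0,4,0,3.2],[0,0,8,0,3.2],[4,-4,14,3,3.2],[36,-57,15,13,3.2],[36,-57,15,13,3.2],[36,-57,15,13,3.2],[36,-57,15,13,3.2],[36,-57,15,13,3.2],[36,-57,15,13,3.2],[36,-57,15,13,3.2]]'; python3 -m inch '[[18,-28.4,0,0,3.2],[18,-28.4,0,0,3.2],[18,-28.4,0,0,3.2],[18,-28.4,0,0,3.2]]'; python3 -c "
from rig import readout;s=readout.read_state();print(s)"
```

```text
time_s: 1.08
position: [0.3434, 0.3325, 0.3509]
tcp_rot: [[-0.999, 0.048, 0.0], [0.048, 0.999, 0.0], [-0.0, 0.0, -1.0]]
force: [0.9, -0.1, -0.1]
opening: 0.387
grasp_force: 0.0
time_s: 1.42
position: [0.4327, 0.1917, 0.3509]
tcp_rot: [[-0.999, 0.049, 0.001], [0.049, 0.999, 0.0], [-0.001, 0.0, -1.0]]
force: [1.1, 0.9, 0.4]
opening: 0.369
grasp_force: 0.0
{'time_s': 1.4167, 'joint_positions': array([ 1.03198736e+01,  1.00424675e+01,  9.25651167e+01,  7.33028701e-03,
        7.73613247e+01, -7.68780190e+01]), 'qvel': array([-58.84922081,   5.34874792,  -6.96945975,   0.21248888,
         0.88180967, -58.19573604]), 'tau': array([  3.73193353, -30.68632007, -18.75994563,  -0.12617011,
         0.27347527,   0.66218074]), 'position': array([0.43271645, 0.1916569 , 0.35088305]), 'tcp_rot': array([[-9.98802845e-01,  4.89143697e-02,  5.11502034e-04],
       [ 4.89144873e-02,  9.98802946e-01,  2.20029298e-04],
       [-5.00127144e-04,  2.44785748e-04, -9.99999845e-01]]), 'force': array([1.1017644 , 0.86104503, 0.44180257]), 'moment': array([ 0.06084988, -0.00659345, -0.0215901 ]), 'grasp_force': 0.0, 'opening': 0.36870782858630474}
```

```bash
python3 -m inch '[[0,0,0,0,3.2],[0,0,0,0,3.2]]'
```

```text
time_s: 1.58
position: [0.4332, 0.1917, 0.3506]
tcp_rot: [[-0.999, 0.054, -0.0], [0.054, 0.999, 0.0], [0.0, 0.0, -1.0]]
force: [-0.3, 0.4, -0.1]
opening: 0.367
grasp_force: 0.0
```

```bash
python3 -m inch '[[9.8,-16.2,1,0,3.2],[9.8,-16.2,1,0,3.2],[9.8,-16.2,1,0,3.2],[9.8,-16.2,1,0,3.2],[9.8,-16.2,1,0,3.2],[9.8,-16.2,1,0,3.2],[9.8,-16.2,1,0,3.2]]'
python3 - <<'E'
from h import *
s=readout.read_state();c=cams.capture("wrist");print(s["position"],s["joint_positions"])
cv2.imwrite("pics/w1.png",cv2.convertScaleAbs(c["image"],alpha=1.8))
cv2.imwrite("pics/w1raw.png",c["image"])
np.save("w1.npy",dict(s=s,c=c),allow_pickle=True)
print(proj(c,[[.5315,.03,.276],[.5315,.03,.231],[.5315,.03,.265]],s))
E
```

```text
time_s: 2.17
position: [0.53, 0.0323, 0.3603]
tcp_rot: [[-0.999, 0.049, -0.001], [0.049, 0.999, 0.001], [0.001, 0.001, -1.0]]
force: [-0.9, 0.1, 0.2]
opening: 0.365
grasp_force: 0.0
[0.53002883 0.03229555 0.3602562 ] [-8.61195765e+00  1.49668479e+01  8.44318993e+01  5.68021672e-02
  8.06854348e+01 -9.57999510e+01]
[[317.48355639 252.24355333]
 [317.91600425 236.11067317]
 [317.60217591 247.81719746]]
```

View pics/w1.png

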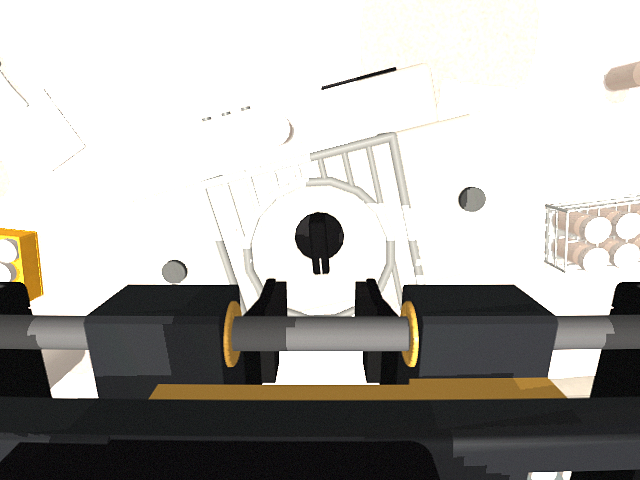

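The wrist view shows the skirt's disc centred at about (319,236), against a prediction of (318,236), inside the ring. The bar runs almost vertically to its tip at (320,272), between the fingers. Now I measure the bar's angle.

Run:
```python
from h import *
d=np.load("w1.npy",allow_pickle=True).item();s,c=d["s"],d["c"]
im=c["image"];g=im.max(2)[200:290,285:355]
np.set_printoptions(linewidth=250)
m=(g<50).astype(np.uint8);n,l,st,ce=cv2.connectedComponentsWithStats(m);print(st[1:],ce[1:]+(285,200))
o=cv2.morphologyEx(m,cv2.MORPH_OPEN,cv2.getStructuringElement(2,(27,27)));ys,xs=np.nonzero(o)
(cx,cy),r=cv2.minEnclosingCircle(np.c_[xs,ys].astype(np.float32));print(cx+285,cy+200,r);print("skirt",cast(c,(cx+285,cy+200),.231,s))
# brightness pattern across bar rows
for y in range(210,276,4): print(y,g[y-200,15:55])
cv2.imwrite("pics/z2.png",cv2.resize(cv2.convertScaleAbs(im[195:295,270:370],alpha=5),(600,600),interpolation=cv2.INTER_CUBIC))
```

```text
[[  10   12   49   62 1982]
 [   0   82    1    8    8]] [[319.08980827 238.63118063]
 [285.         285.5       ]]
318.983097076416 235.53914642333984 23.963651657104492
skirt [[0.53106933 0.03088031 0.231     ]]
210 [248 247 247 247 248 247 247 247 247 248 247 248 249 254 177 182 184 186 187 187 185 186 186 186 187 187 186 186 185 187 186 184 187 185 185 185 183 184 186 185]
214 [247 247 247 248 249 251 255 227 166  98  38   0   2   3   5   7  10  13   7  12   9   9   6   6   9   9   9   3  27 102 149 174 194 189 187 186 183 185 184 185]
218 [250 255 242  98  10  26  33  33  32  25   8   8  11   9   9  13  10  13  10  13  13  10   8  11  10  16  20  19  16  17  18  17  19  13   9  21 158 190 184 183]
222 [ 16  28  32  33  33  33  31  36  32   9  10  12  12  12  12  14  12  14   7  13  16  13  11  14   7  15  14  17  16  18  19  19  15  18  16  17  18  14   1 104]
226 [33 31 30 33 33 32 32 33 26 11 15 15 20 19 19 15 16 15 20 17 16 18 18 15 11 10 16 16 17 17 15 18 17 17 17 16 14 18 14 18]
230 [31 29 32 30 30 32 30 32 34 10 15 14 16 20 16 19 16 19 17 17 16 16 18 17 15 10 15 18 16 15 1
[... 995 characters left out ...]
190 185 183 184 182 183 181 182 178]
262 [176 177 178 177 177 176 175 177 176 179 181 187  60   7  16  16  18  14   9  83 177  83  10  13  15  16  14  10   0 193 181 180 180 180 181 184 181 181 180 180]
266 [175 173 177 176 176 175 176 175 175 174 177 183 136   4  14  17  18  16  11  26 176 178   4  13  14  17  16  12   4 115 186 178 178 180 180 182 179 182 180 181]
270 [172 173 174 175 175 176 175 175 175 174 173 175 185  18  10  17  17  14  16   9 132 177  62  10  14  18  18  10   3  84 187 178 178 177 179 178 177 179 179 178]
274 [171 172 173 170 174 172 174 174 172 172 172 172 175 178 139  78  84  81 124 119 134 152 146 123 141 142 140 138 186 181 177 177 179 177 178 177 179 176 178 177]
```

View pics/z2.png

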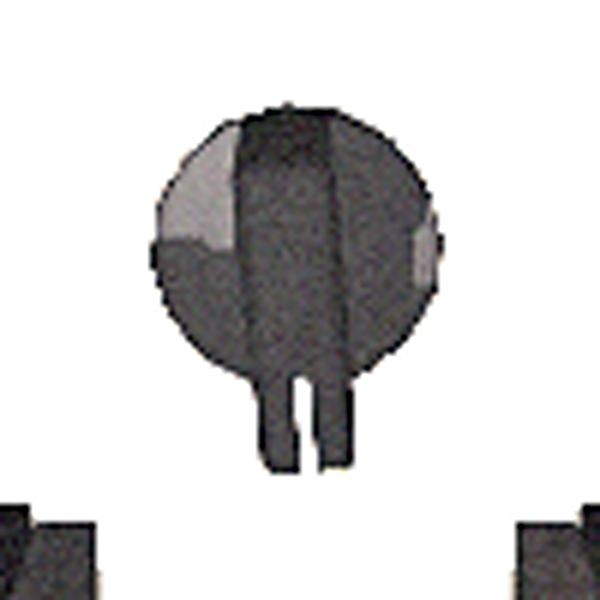

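The bar's top face runs from crop (286,165) to (307,470), i.e. pixels (317.7,222.5) to (321.2,273.3); the pointer end is toward +x of the image bottom.

Run:
```python
from h import *
d=np.load("w1.npy",allow_pickle=True).item();s,c=d["s"],d["c"]
q=cast(c,[(317.7,222.5),(321.2,273.3)],.265,s)[:,:2];e=q[1]-q[0];print(q,np.linalg.norm(e),q.mean(0),np.degrees(np.arctan2(e[1],e[0])))
R=s["tcp_rot"];print("tool y angle",np.degrees(np.arctan2(R[1,1],R[0,1])))
p=readout.read_state()["position"];print(p)
# ring ellipse by bright interior: hand points (outer/inner mid)
r=cast(c,[(248,248),(391,245)],.276,s)[:,:2];print(r,r.mean(0),np.linalg.norm(r[1]-r[0]))
```

```text
[[0.5130119  0.03102025]
 [0.55095373 0.0316272 ]] 0.03794668031542366 [0.53198282 0.03132372] 0.9164882445351319
tool y angle 87.17871472508989
[0.52933831 0.03312209 0.36027694]
[[ 0.52611757 -0.01746534]
 [ 0.52882158  0.08053379]] [0.52746957 0.03153422] 0.09803642697596895
```

```bash
python3 -m inch '[[0.2,-0.2,0,3.7,3.2],[0.2,-0.2,-3,3.7,3.2],[0.2,-0.2,-6.5,3.7,3.2],[0.2,-0.2,-6.5,3.7,3.2],[0.2,-0.2,-6.5,3.7,3.2],[0.2,-0.2,-6.5,3.7,3.2]]'
python3 - <<'E'
from h import *
for i in range(3):
    s=readout.read_state();print(s["position"],s["joint_positions"][5],np.degrees(np.arctan2(*s["tcp_rot"][[1,0],1])));c=cams.capture("wrist")
cv2.imwrite("pics/w2.png",cv2.convertScaleAbs(c["image"],alpha=2.5))
E
```

```text
time_s: 2.72
position: [0.5325, 0.0308, 0.2971]
tcp_rot: [[-1.0, -0.018, 0.002], [-0.018, 1.0, -0.0], [-0.002, -0.0, -1.0]]
force: [-0.0, -0.2, 0.4]
opening: 0.366
grasp_force: 0.0
[0.53253408 0.03079417 0.29713887] -99.72443088299107 91.01117711950741
[0.53317834 0.03039671 0.29776713] -99.72930796028255 90.98606667588126
[0.53333813 0.03011274 0.29791483] -99.73101683238173 90.96384969908432
```

View pics/w2.png

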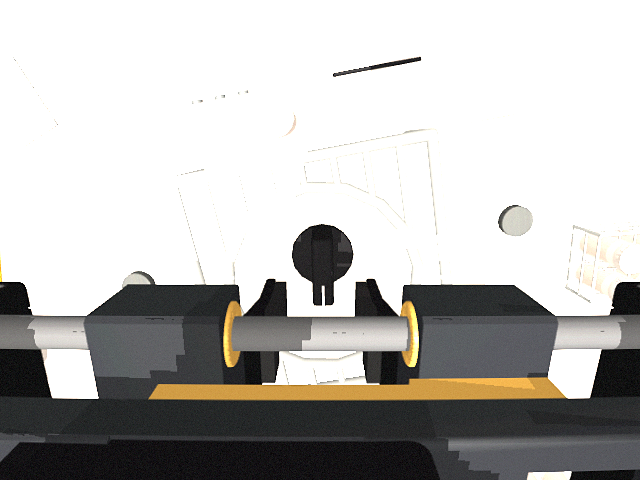

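The bar now stands upright in the picture at column 322, midway between the fingers (321). I descend gently into the opening.

```bash
python3 -m inch '[[-0.1,0.1,-1,0,3.2],[-0.1,0.1,-2,0,3.2],[-0.1,0.1,-3,0,3.2],[-0.1,0.1,-4,0,3.2],[-0.1,0.1,-5,0,3.2],[-0.1,0.1,-5.6,0,3.2],[-0.1,0.1,-5.9,0,3.2],[-0.1,0.1,-5.9,0,3.2],[-0.1,0.1,-5.9,0,3.2]]'; python3 -c "
from rig import readout;s=readout.read_state();print(s['position'],s['moment'],s['force'])"
```

```text
time_s: 3.62
position: [0.5313, 0.0305, 0.2366]
tcp_rot: [[-1.0, -0.016, -0.0], [-0.016, 1.0, 0.0], [0.0, 0.0, -1.0]]
force: [-0.2, 0.1, 1.1]
opening: 0.366
grasp_force: 0.0
[0.53133425 0.03050885 0.23661315] [ 0.04066065 -0.01671438 -0.00663492] [-0.17096092  0.12211121  1.10873921]
```

Now I close on the bar.

```bash
python3 -m inch '[[0,0,0.1,0,2],[0,0,0.1,0,1.4],[0,0,0.1,0,1],[0,0,0.1,0,0.5],[0,0,0.1,0,0.5],[0,0,0.1,0,0.5],[0,0,0.1,0,0.5],[0,0,0.1,0,0.5]]'; python3 -c "
from rig import readout;s=readout.read_state();print(s['position'],s['moment'],s['force'],s['joint_positions'])"
```

```text
time_s: 4.28
position: [0.5314, 0.031, 0.2381]
tcp_rot: [[-1.0, -0.016, 0.001], [-0.016, 1.0, 0.001], [-0.001, 0.001, -1.0]]
force: [-0.2, 3.1, 3.0]
opening: 0.141
grasp_force: 30.0
[0.53137801 0.03101896 0.23805458] [0.53541891 0.00765978 0.24233797] [-0.21069597  3.14709808  3.03508572] [-8.72174991e+00  2.19617776e+01  9.43714750e+01  4.94763799e-02
  6.36319294e+01 -9.96669427e+01]
```

```bash
cat > st.py <<'E'
from rig import readout
import numpy as np
s=readout.read_state();R=s['tcp_rot']
print("STATE",s['position'].round(4),"F",s['force'].round(1),"M",s['moment'].round(3),"yaw",round(float(np.degrees(np.arctan2(R[1,1],R[0,1]))),2),"j6",round(float(s['joint_positions'][5]),1),"tau6",round(float(s['tau'][5]),3),"open",round(s['opening'],3))
E
python3 -m inch '[[0,0.05,0,-3,0.5],[0,0.05,0,-6,0.5],[0,0.05,0,-10,0.5],[0,0.05,0,-15,0.5],[0,0.05,0,-20,0.5]]';python3 st.py; python3 -m inch '[[0,0,0,-5,0.5],[0,0,0,-10,0.5],[0,0,0,-15,0.5],[0,0,0,-20,0.5],[0,0,0,-25,0.5],[0,0,0,-30,0.5]]';python3 st.py;python3 -m inch '[[0,0,0,0,0.5],[0,0,0,0,0.5],[0,0,0,0,0.5],[0,0,0,0,0.5]]';python3 st.py
```

```text
time_s: 4.7
position: [0.5314, 0.0313, 0.2381]
tcp_rot: [[-0.944, 0.33, 0.001], [0.33, 0.944, 0.0], [-0.001, 0.001, -1.0]]
force: [0.2, 2.3, 3.1]
opening: 0.132
grasp_force: 30.0
STATE [0.5314 0.0313 0.2381] F [0.2 2.3 3.1] M [ 0.485 -0.01   0.384] yaw 70.7 j6 -79.4 tau6 -0.296 open 0.132
time_s: 5.2
position: [0.5317, 0.0317, 0.2381]
tcp_rot: [[-0.652, 0.758, 0.001], [0.758, 0.652, 0.001], [-0.0, 0.002, -1.0]]
force: [0.5, 3.9, 3.3]
opening: 0.137
grasp_force: 30.0
STATE [0.5317 0.0317 0.2381] F [0.5 3.9 3.3] M [ 0.655 -0.109  0.36 ] yaw 40.69 j6 -49.4 tau6 -0.277 open 0.137
time_s: 5.53
position: [0.5317, 0.0317, 0.2381]
tcp_rot: [[-0.656, 0.755, 0.001], [0.755, 0.656, 0.001], [0.0, 0.002, -1.0]]
force: [0.2, 5.1, 4.9]
opening: 0.137
grasp_force: 30.0
STATE [0.5317 0.0317 0.2381] F [0.2 5.1 4.9] M [ 0.88  -0.145  0.127] yaw 40.96 j6 -49.7 tau6 0.139 open 0.137
```

```bash
python3 -m inch '[[0,0.1,0.05,-4,0.5],[0,0.1,0.05,-8,0.5],[0,0.1,0.05,-12,0.5],[0,0.1,0.05,-16,0.5]]'|head -1;python3 st.py; for i in 1 2 3; do python3 -m inch '[[0,0,0,-4,0.5],[0,0,0,-8,0.5],[0,0,0,-12,0.5]]'|head -1;python3 st.py; done
```

```text
time_s: 5.87
STATE [0.5319 0.0318 0.2381] F [2.2 3.2 1.2] M [ 0.521 -0.286  0.42 ] yaw 24.83 j6 -33.4 tau6 -0.148 open 0.137
time_s: 6.12
STATE [0.5321 0.0319 0.2381] F [2.9 3.5 0.6] M [ 0.519 -0.385  0.406] yaw 12.83 j6 -21.4 tau6 -0.141 open 0.136
time_s: 6.37
STATE [0.5322 0.0319 0.2381] F [ 2.7  3.6 -0.5] M [ 0.482 -0.366  0.36 ] yaw 0.83 j6 -9.4 tau6 -0.141 open 0.134
time_s: 6.62
STATE [0.5324 0.0319 0.2381] F [ 2.7  3.5 -0.3] M [ 0.512 -0.468  0.391] yaw -11.18 j6 2.6 tau6 -0.141 open 0.136
```

```bash
python3 -m inch '[[0.05,0.05,0,-4,0.5],[0.05,0.05,0,-8,0.5],[0.05,0.05,0,-12,0.5]]'|head -1;python3 st.py; for i in 1 2; do python3 -m inch '[[0,0,0,-4,0.5],[0,0,0,-8,0.5],[0,0,0,-12,0.5]]'|head -1;python3 st.py; done
```

```text
time_s: 6.87
STATE [0.5326 0.0319 0.2381] F [1.7 2.1 0.8] M [ 0.303 -0.338  0.389] yaw -23.16 j6 14.6 tau6 -0.142 open 0.142
time_s: 7.12
STATE [0.5328 0.0318 0.2381] F [3.  0.7 0.5] M [ 0.261 -0.345  0.38 ] yaw -35.16 j6 26.6 tau6 -0.142 open 0.139
time_s: 7.37
STATE [0.5329 0.0317 0.2381] F [ 2.1  1.3 -0.2] M [ 0.188 -0.341  0.385] yaw -47.16 j6 38.6 tau6 -0.143 open 0.14
```

```bash
for i in 1 2 3; do python3 -m inch '[[0,0,0,-4,0.5],[0,0,0,-8,0.5]]'|head -1;python3 st.py; done
```

```text
time_s: 7.53
STATE [0.533  0.0316 0.2381] F [2.9 1.6 0.1] M [ 0.173 -0.408  0.365] yaw -55.17 j6 46.7 tau6 -0.143 open 0.137
time_s: 7.7
STATE [0.5331 0.0315 0.2381] F [ 3.1  1.1 -0.6] M [ 0.15  -0.383  0.366] yaw -63.16 j6 54.6 tau6 -0.143 open 0.135
time_s: 7.87
STATE [0.5331 0.0314 0.2381] F [3.5 0.8 1. ] M [ 0.138 -0.403  0.436] yaw -71.16 j6 62.6 tau6 -0.143 open 0.138
```

```bash
for i in 1 2 3 4; do python3 -m inch '[[0,0,0,-3,0.5],[0,0,0,-6,0.5]]'|head -1;python3 st.py; done
```

```text
time_s: 8.03
STATE [0.5332 0.0313 0.2381] F [ 3.2  1.2 -0.2] M [ 0.053 -0.395  0.389] yaw -77.11 j6 68.6 tau6 0.007 open 0.137
time_s: 8.2
STATE [0.5332 0.0312 0.2381] F [3.5 0.1 0.3] M [ 0.039 -0.422  0.407] yaw -83.1 j6 74.6 tau6 0.016 open 0.136
time_s: 8.37
STATE [0.5332 0.0311 0.2381] F [ 3.2  0.7 -0.3] M [ 0.026 -0.409  0.488] yaw -89.09 j6 80.6 tau6 0.048 open 0.14
time_s: 8.53
STATE [0.5332 0.031  0.2381] F [ 2.4 -0.3  1.1] M [ 0.015 -0.368  0.505] yaw -95.08 j6 86.6 tau6 0.08 open 0.137
```

The wrist torque climbs by 0.032 N m per 6° from yaw ≈ −81.8°, which matches 0.32 N m/rad, so that is first touch. Snug (0.7 rad) is then yaw ≈ −122°.

```bash
for i in 1 2 3 4; do python3 -m inch '[[0,0,0,-3,0.5],[0,0,0,-6,0.5]]'|head -1;python3 st.py; done
```

```text
time_s: 8.7
STATE [0.5332 0.0309 0.2381] F [ 2.4 -0.7 -1.1] M [-0.091 -0.368  0.517] yaw -101.07 j6 92.6 tau6 0.112 open 0.137
time_s: 8.87
STATE [0.5332 0.0308 0.2381] F [ 3.7 -0.8  0.8] M [-0.093 -0.342  0.531] yaw -107.07 j6 98.6 tau6 0.144 open 0.134
time_s: 9.03
STATE [0.5331 0.0307 0.2381] F [ 2.9 -0.2 -0.3] M [-0.093 -0.306  0.623] yaw -113.06 j6 104.6 tau6 0.176 open 0.138
time_s: 9.2
STATE [0.5331 0.0307 0.2381] F [ 3.3 -0.7 -0.1] M [-0.152 -0.353  0.66 ] yaw -119.04 j6 110.6 tau6 0.208 open 0.142
```

```bash
python3 -m inch '[[0,0,0,-2,0.5],[0,0,0,-3.5,0.5],[0,0,0,-3.5,0.5],[0,0,0,-3.5,0.5],[0,0,0,-3.5,0.5]]'|head -1;python3 st.py; python3 -m inch '[[0,0,0,0,2.5],[0,0,0,0,3.2],[0,0,0,0,3.2],[0,0,0,0,3.2],[0,0,0,0,3.2]]';python3 st.py
```

```text
time_s: 9.62
STATE [0.533  0.0307 0.2381] F [ 4.1 -4.3 -1.8] M [-0.587 -0.51   0.575] yaw -122.46 j6 114.0 tau6 0.595 open 0.139
time_s: 10.03
position: [0.531, 0.0328, 0.2379]
tcp_rot: [[0.842, -0.539, -0.001], [-0.539, -0.842, 0.0], [-0.001, 0.0, -1.0]]
force: [-0.7, -0.5, 1.1]
opening: 0.351
grasp_force: 0.0
STATE [0.531  0.0328 0.2379] F [-0.7 -0.5  1.1] M [-0.011  0.172  0.004] yaw -122.61 j6 114.1 tau6 0.0 open 0.351
```

Released with no residual force. I withdraw straight up and check the bar's angle.

```bash
python3 -m inch '[[0,0,1,0,3.2],[0,0,2.5,0,3.2],[0,0,5,0,3.2],[0,0,8,0,3.2],[0,0,12,0,3.2],[0,0,12,0,3.2],[0,0,12,0,3.2],[0,0,12,0,3.2]]';python3 st.py
python3 - <<'E'
from h import *
s=readout.read_state();c=cams.capture("wrist");np.save("w3.npy",dict(s=s,c=c),allow_pickle=True)
t=cams.capture("top")["image"];cv2.imwrite("pics/t3.png",t)
P=proj(c,[.5315,.031,.255],s)[0];x,y=P.astype(int)-50;print(P)
f=lambda i,a:cv2.resize(cv2.convertScaleAbs(i,alpha=a),(400,400),interpolation=cv2.INTER_CUBIC)
cv2.imwrite("pics/z3.png",np.hstack([f(c["image"][y:y+100,x:x+100],5),f(t[140:340,260:460],2)]))
E
```

```text
time_s: 10.7
position: [0.5312, 0.0327, 0.3585]
tcp_rot: [[0.843, -0.539, 0.0], [-0.539, -0.843, 0.0], [-0.0, -0.0, -1.0]]
force: [0.7, 1.0, 0.3]
opening: 0.37
grasp_force: 0.0
STATE [0.5312 0.0327 0.3585] F [0.7 1.  0.3] M [-0.027  0.168 -0.043] yaw -122.59 j6 114.1 tau6 -0.0 open 0.37
[321.84154129 240.75329533]
```

View pics/z3.png

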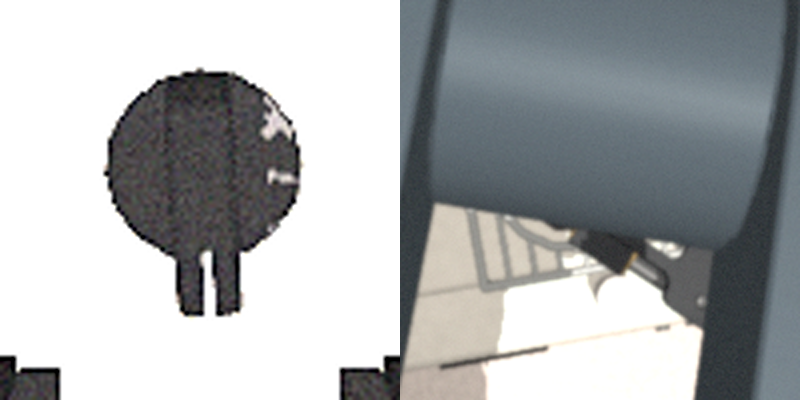

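The bar stands nearly upright in the wrist crop, from (198,100) to its tip (209,315), and the deck vial is still upright in the top view.

Run:
```python
from h import *
d=np.load("w3.npy",allow_pickle=True).item();s,c=d["s"],d["c"]
q=cast(c,[(320.5,215),(323.25,268.75)],.265,s)[:,:2];e=q[1]-q[0];print(q,np.linalg.norm(e),q.mean(0),np.degrees(np.arctan2(e[1],e[0])))
```

```text
[[0.54986185 0.0204318 ]
 [0.5155955  0.03999108]] 0.039455649367337454 [0.53272868 0.03021144] 150.2822215384784
```

The bar turned about 211° (the gripper 213.5°), so the clamp holds about 0.65–0.7 rad past touch, roughly 26 N, and the arm is clear. I hand it in.

```bash
python3 -c "
from rig import bot;print(bot.hand_in())"
```

```text
the job is handed in; nothing more can be done
None
```

I clamped the rack and handed the job in: the knob is about 0.65–0.7 rad past first touch, an estimated 26 N on the vial caps. The gripper has let go and is clear, the deck vial was still standing, and no verdict came back.

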